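Switch on the guarded lamp supply

TASK

Switch on the lamp supply: on the switch box with the domed lamp, lift the hinged guard with a fingertip under its lip, push the toggle beneath right over to the rear, then tip the guard forward again so that it drops shut over the toggle. Nothing needs gripping; leave the guard and toggle of the box with the rotary knob alone, and do not shove, tip or pick up either box or anything else on the bench.

Things in the scene. Friction and masses are not known exactly. Their poses are not given: they have to be found in the camera images.
- lamp_box: the switch box with the domed lamp: grey bench box 120 (x) x 124 (y) x 60 mm high, loose, 2.5 kg. Origin: centre of its underside; x to its rear (away from the operator), y left, z up. The guarded switch is on top, centre line at y = -20 mm, with the white domed lamp (23 mm across, 23 mm high) to the left of it.
- lamp_hinge (a point): middle of the hinge axis of the lamp box's guard, along the box's y, 30 mm above its top; hinge ears reach 28 mm to either side. The grey guard is a channel 43 mm wide and 62 mm from hinge to front end, front open; its 3 mm top plate has its upper face 5 mm above the axis, its side walls reach 25 mm below the axis.
- lamp_lip (a point): middle of the front lower edge of the lip of the lamp box's guard (moves with the guard). The flat lip, 40 mm wide, 4 mm thick, goes on 20 mm ahead of the top plate; its end is 82 mm from the hinge axis, its underside 1 mm above the axis. The shut lip overhangs the box's front by 16 mm, with nothing beneath the overhang down to the bench.
- lamp_guard (a joint): angle of the lamp box's guard: 0 = shut, grows as the lip is lifted up and back; stop at 2.1 rad. It weighs about 50 g. Let go below about 1.5 rad it drops shut within about 2 s; beyond about 1.75 rad it falls back against the stop and stays up.
- lamp_toggle_end (a point): centre of the 11 mm ball end of the lamp box's steel toggle, 23 mm from its pivot; the pivot lies at the level of the box's top, 32 mm in front of the hinge axis.
- lamp_toggle (a joint): angle of the lamp box's toggle: 0 = off (leans 24 degrees to the front), 0.84 = on (leans 24 degrees to the rear). It snaps over past the middle under about 1 N and stays on either side. It clears the shut guard in both positions.
- knob_box: the switch box with the rotary knob: grey bench box 120 (x) x 124 (y) x 60 mm high, loose, 2.5 kg. Origin: centre of its underside; x to its rear (away from the operator), y left, z up. The guarded switch is on top, centre line at y = -20 mm, with a black rotary knob (28 mm across, 22 mm high, fixed) to the left of it.
- knob_hinge (a point): middle of the hinge axis of the knob box's guard, along the box's y, 30 mm above its top; hinge ears reach 28 mm to either side. The grey guard is a channel 43 mm wide and 62 mm from hinge to front end, front open; its 3 mm top plate has its upper face 5 mm above the axis, its side walls reach 25 mm below the axis.
- knob_lip (a point): middle of the front lower edge of the lip of the knob box's guard (moves with the guard). The flat lip, 40 mm wide, 4 mm thick, goes on 20 mm ahead of the top plate; its end is 82 mm from the hinge axis, its underside 1 mm above the axis. The shut lip overhangs the box's front by 16 mm, with nothing beneath the overhang down to the bench.
- knob_guard (a joint): angle of the knob box's guard: 0 = shut, grows as the lip is lifted up and back; stop at 2.1 rad. It weighs about 50 g. Let go below about 1.5 rad it drops shut within about 2 s; beyond about 1.75 rad it falls back against the stop and stays up.
- knob_toggle_end (a point): centre of the 11 mm ball end of the knob box's steel toggle, 23 mm from its pivot; the pivot lies at the level of the box's top, 32 mm in front of the hinge axis.
- knob_toggle (a joint): angle of the knob box's toggle: 0 = off (leans 24 degrees to the front), 0.84 = on (leans 24 degrees to the rear). It snaps over past the middle under about 1 N and stays on either side. It clears the shut guard in both positions.
- timer: white bench timer lying face up, 66x68x21 mm. Loose bystander; origin: centre of its underside.
- weighing_bottle: small glass weighing bottle with lid, 48x48x47 mm. Loose bystander; origin: centre of its underside.
- blue_cap: screw cap, 36 mm across, 20 mm high. Loose bystander; origin: centre of its underside.
- sample_bottle: white sample bottle, 46 mm across, 100 mm high. Loose bystander; origin: centre of its underside.
- marker: marker pen lying, 12x140x16 mm, its length along y. Loose bystander; origin: centre of its underside.
There are look-alikes about, which are no part of the job. What is shaped like the lamp_box but pink is not meant.

How it is judged:
By the outcome, as a careful person would: the job done as asked, in the order asked, and still so for the second after the job is handed in, with the robot touching nothing.
It also fails if it takes over 56 s, if anything falls off the work surface, if the arm or the gripper's body presses on something with over 40 N, if the wrist force passes 120 N, or if a joint passes its speed limit or range.

ROBOT

A 6-joint arm with a two-finger parallel gripper is mounted at the origin on a cart in front of the work surface, level with it; the furniture and walls round the work are solid. World frame = base frame: x ahead of the robot, y to its left, z up, the work surface at z = 0. Lengths are in mm, angles in rad, forces in N, time in s.
With the tool pointing down it reaches from about 325 to 775 mm from the base axis. Payload 5.5 kg.
Tool frame: the origin (TCP) lies at the very end of the fingers, on their centre line; the grasp point (between the pads) lies 19 mm behind it; z points along the fingers, y is the direction in which the jaws open and shut (so a half turn about z gives the same grasp; the last joint's range is limited). The gripper opens to 88 mm and grips with 3 to 60 N. Pads are 20 mm wide; open, the fingers measure 115 mm over their backs; the gripper's body (75 mm by 178 mm) begins 61 mm behind the grasp point.
Start: joints at [-1.191, 0.091, 1.231, -0, 1.82, -0.057], TCP at [253.827, -543.68, 222.631] pointing down, gripper open.
Joint ranges: [-2.87, 2.87], [-0.86, 2.18], [0.17, 2.46], [-1.51, 4.65], [0.06, 2.69], [-2.65, 2.65]. Speed limits (rad/s): [2.57, 2.57, 3.01, 3.14, 3.14, 3.14].

INTERFACE

Orientations are given as a unit quaternion [x, y, z, w].
In Python, from station import read_state, eyes, manip gives the robot as it stands.
- The arm moves only by the tool drive_tool, never from a script. Its argument "deltas" is a list of rows, each an object with "travel": the shift along the world's x, y, z in mm, a list of three; "twist": the turn, a rotation vector about the world's x, y, z in rad, a list of three; "gripper": the opening in per cent of the stroke, from 0 (shut) to 100 (fully open). In form: [{"travel": [tx, ty, tz], "twist": [ax, ay, az], "gripper": gripper}, ...]. A call has 1 to 12 rows; each row is the pose to reach, as a shift and turn from the pose measured when the call began; what a row does not reach only later rows make up. A row lasts 1/10 s, in which the tool goes at most 50 mm and 8.59 degrees, less where a joint would pass 70% of its speed; a pose out of reach is approached as far as the arm can. A call with a gripper value outside its range is refused whole. The fingers move at their own pace and stop on an object; the grip force is fixed at half the most. Time passes only in rows, so rows that repeat a pose let the fingers close. It gives the time, the measured TCP pose, the force and the opening at its end, in the units of the state.
- read_state(): the state, without advancing time (a new reading comes with each control period).
- eyes.snapshot(name): name is "scene" or "top"; returns a dict with "frame" (400x640x3 uint8, red, green, blue), "z_map" (400x640 float32, mm along the optical axis (not along the pixel's ray), 0 where there is no reading), "fx", "fy", "cx", "cy" (pixels), "distortion" ([k1, k2, p1, p2, k3] as OpenCV has them; the pictures are not rectified), "extrinsics" (4x4, takes a point from camera to world coordinates). Camera axes: x right, y up, looking along -z (the intrinsics and any distortion apply to the point x, -y, -z); pixel columns grow to the right and rows downward; lengths in mm; the calibration is good to about 2 mm. A picture is of the moment at which its call begins.
- manip.hand_in(): hands the job in, once; it reports no verdict.
The state is a dict: "t": time; "joints": joint angles; "joint_vel": joint speeds; "effort": joint torques, N m; "tool_pos": TCP position; "orientation": TCP orientation; "force": force on the tool from outside, world axes, zero at the start; "wrist_torque": the same for the moment, N m; "opening": finger opening in mm.
Only numpy, scipy, OpenCV 4.12 (cv2) and the standard library are available. Lean on these libraries where they do the work, as an engineer would, in place of code of your own. Each camera call takes 0.05 s, during which the arm holds its last target. There are 200 camera calls.

## Working session

There is one attempt and no reset: what is moved stays moved. The work goes in short steps, Python scripts to look and compute and a tool call to move; the robot and the scene stay as the last step left them, time stands still between calls to the robot, and variables do not carry over. Pictures are saved under pics/ and viewed, about 8 in all and at most 12, crops included, and the job is handed in when it is done.

Besides the shell and the picture viewer there is one more tool, called after ">>>" as name(argument=value, ...), one argument or row to a line, values as JSON. drive_tool: Moves the arm, as the interface text tells. Its arguments: {"type":"object","properties":{"deltas":{"type":"array"}},"required":["deltas"]}

```bash
mkdir -p pics
cat > h.py <<'E'
import numpy as np, cv2
from station import read_state, eyes, manip
def snap(n,f=None):
    s=eyes.snapshot(n)
    if f: cv2.imwrite('pics/'+f,s['frame'][:,:,::-1])
    np.savez('/tmp/'+n,**{k:np.array(v) for k,v in s.items()})
    return s
def ray(s,u,v):
    K=np.array([[s['fx'],0,s['cx']],[0,s['fy'],s['cy']],[0,0,1]],float)
    p=cv2.undistortPoints(np.array([[[u,v]]],float),K,np.array(s['distortion'],float))[0,0]
    T=np.array(s['extrinsics']); d=T[:3,:3]@np.array([p[0],-p[1],-1]); return T[:3,3],d
def onz(s,u,v,z):
    o,d=ray(s,u,v); return o+d*(z-o[2])/d[2]
def dep(s,u,v):
    o,d=ray(s,u,v); return o+d*float(s['z_map'][int(v),int(u)])
E
python3 - <<'E'
from h import *
for n in('scene','top'):
    s=snap(n,n+'1.png'); print(n,np.round(s['extrinsics'],2).tolist(),s['fx'],s['distortion'])
st=read_state();print(st['t'],st['tool_pos'],st['orientation'],st['opening'],st['force'])
E
```

```text
scene [[-0.71, 0.46, -0.54, -128.5], [-0.71, -0.45, 0.55, 718.72], [0.01, 0.77, 0.64, 914.42], [0.0, 0.0, 0.0, 1.0]] 457.15671291769354 [-0.01005209  0.          0.          0.          0.        ]
top [[-0.01, 0.98, -0.18, 294.11], [-1.0, -0.01, -0.01, -2.14], [-0.02, 0.18, 0.98, 1462.63], [0.0, 0.0, 0.0, 1.0]] 429.0117443513048 [-0.09571973  0.          0.          0.          0.        ]
0.1 [ 253.7179077  -543.42874292  221.61355951] [ 9.76243714e-01  2.16673605e-01 -1.47126061e-04 -8.59180781e-04] 87.690273378983 [ 0.39500146  0.43930273 -0.17897957]
```

View pics/scene1.png

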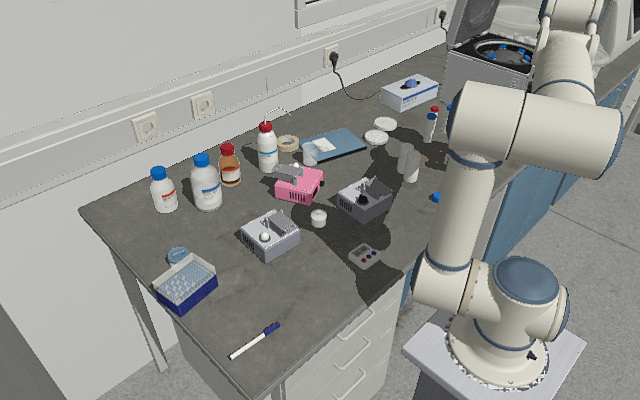

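View pics/top1.png

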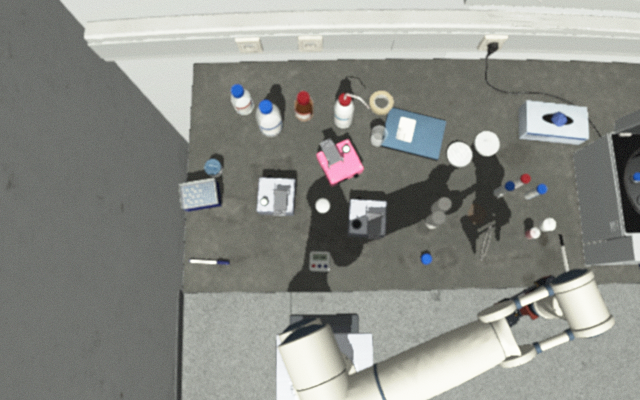

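The scene view shows the grey lamp box (white dome) at about (269,236), with the knob box at (363,200) and the pink decoy at (299,184). In the top view they are at (276,196), (368,218) and (340,161). Next I'll zoom in and measure the lamp box.

Run:
```python
from h import *
t=np.load('/tmp/top.npz'); s=np.load('/tmp/scene.npz')
a=cv2.resize(t['frame'][165:227,245:307,::-1],(496,496),interpolation=cv2.INTER_CUBIC)
b=cv2.resize(s['frame'][200:270,232:308,::-1],None,fx=6,fy=6,interpolation=cv2.INTER_CUBIC)[:,:]
cv2.imwrite('pics/ca.png',a); cv2.imwrite('pics/cb.png',b)
# heights map over the top crop
V,U=np.mgrid[165:227,245:307]
P=np.array([dep(t,u,v) for u,v in zip(U.ravel(),V.ravel())])
def fit(m,name):
    q=P[m]; r=cv2.minAreaRect(q[:,:2].astype(np.float32)); print(name,m.sum(),np.round(r[0],1),np.round(r[1],1),round(r[2],2),'z',np.round(np.median(q[:,2]),1))
z=P[:,2]
fit((z>52)&(z<68),'top'); fit(z>80,'high')
for v in range(172,222,3): print(v,[int(z[(v-165)*62+u-245]) for u in range(252,300,3)])
```

```text
top 840 [610.3 156.5] [121.4 120.6] 86.67 z 59.2
high 384 [470.   63.8] [363.3  96. ] 35.37 z 94.0
172 [-1, 0, 0, 4, -3, 1, 1, -4, -4, -2, -5, 1, -9, -3, 0, 0]
175 [-6, 2, -3, 1, 0, -4, 3, 5, -2, 2, 0, -3, -1, 1, 1, 3]
178 [2, 3, -3, 61, 60, 59, 57, 56, 62, 53, 51, 0, -2, 2, -2, 7]
181 [3, 0, 0, 56, 64, 60, 55, 58, 58, 64, 60, 65, 60, 61, 59, 0]
184 [0, -2, 0, 61, 56, 59, 57, 56, 62, 60, 62, 63, 58, 64, 51, -2]
187 [1, 0, 0, 59, 57, 54, 60, 65, 60, 60, 61, 56, 55, 58, 53, -5]
190 [-8, 4, -6, 59, 60, 59, 59, 95, 91, 89, 89, 92, 94, 58, 47, -3]
193 [4, 0, 54, 61, 61, 57, 60, 84, 87, 94, 95, 95, 93, 59, 46, -2]
196 [0, -1, 60, 55, 59, 57, 58, 57, 91, 95, 92, 98, 57, 60, 34, -1]
199 [-2, -2, 61, 85, 76, 63, 62, 93, 94, 93, 95, 97, 65, 62, 27, 0]
202 [-2, -2, 53, 80, 80, 66, 57, 95, 93, 93, 93, 91, 61, 61, 14, 1]
205 [0, 0, 63, 65, 62, 58, 62, 88, 96, 94, 91, 94, 62, 55, -2, 0]
208 [-1, 2, 61, 52, 52, 56, 60, 96, 94, 95, 95, 91, 56, 59, -2, 2]
211 [-1, -3, 57, 51, 60, 55, 59, 95, 91, 98, 96, 57, 56, 60, -3, -4]
214 [2, 0, 0, 12, 9, 12, 14, 88, 92, 91, 95, 27, 39, 38, -3, 1462]
217 [0, 0, 1, -2, 3, 0, 2, -1, 2, 0, -2, 0, -1, 2, 0, 0]
220 [-6, -6, 0, 1, -3, 3, -1, 0, 0, 0, 1, 2, -1, 7, -5, -3]
```

View pics/ca.png

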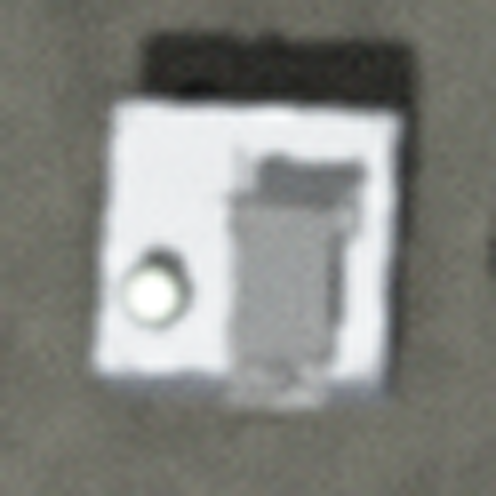

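View pics/cb.png

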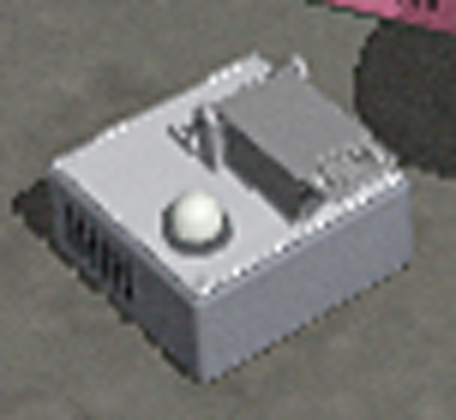

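The top crop shows the box's top face with corners at about (118,102), (400,110), (387,385) and (95,373) in crop pixels. The lip's front edge runs from (232,402) to (325,407), and the box is yawed a few degrees. The scene crop shows the guard shut. Next I'll compute the frame.

Run:
```python
from h import *
t=np.load('/tmp/top.npz'); s=np.load('/tmp/scene.npz')
c=[(118,102),(402,110),(387,385),(95,373)]  # RL,RR,FR,FL
C=np.array([onz(t,245+u/8-.4,165+v/8-.4,60)[:2] for u,v in c]); print(C.round(1))
print('sides',np.linalg.norm(C-np.roll(C,-1,0),axis=1).round(1))
ax=(C[0]+C[1]-C[2]-C[3]); ay=C[0]+C[3]-C[1]-C[2]
print('yaw',np.arctan2(ax[1],ax[0]),np.arctan2(-ay[0],ay[1]),'centre',C.mean(0))
L=[onz(t,245+u/8-.4,165+v/8-.4,93) for u,v in[(232,402),(325,407)]]; print('lip front top',np.round(L,1))
D=onz(t,245+155/8-.4,165+295/8-.4,78);print('dome',D.round(1))
# scene view corners (crop 6x): FL top (197,297), FR top(408,178), L-rear (52,165)
for u,v in[(197,297),(408,178),(52,165)]: print('scene',onz(s,232+u/6-.4,200+v/6-.4,60).round(1))
print('scene lip FL/FR tops')
# guard plate from depth
V,U=np.mgrid[180:218,265:292]
P=np.array([dep(t,u,v) for u,v in zip(U.ravel(),V.ravel())]); q=P[(P[:,2]>82)&(P[:,2]<105)]
r=cv2.minAreaRect(q[:,:2].astype(np.float32)); print('guard',r,cv2.boxPoints(r).round(1).tolist())
yaw=np.arctan2(ax[1],ax[0]); yaw=(yaw+np.arctan2(-ay[0],ay[1]))/2
R=np.array([[np.cos(yaw),-np.sin(yaw)],[np.sin(yaw),np.cos(yaw)]])
for n,p in dict(lip=(-76,-20),hinge=(6,-20),pivot=(-26,-20),dome=(0,30)).items(): print(n,(C.mean(0)+R@np.array(p)).round(1))
```

```text
[[671.2 211.6]
 [665.6  91.1]
 [547.7  97.6]
 [554.6 219.7]]
sides [120.7 118.1 122.3 116.9]
yaw -0.06246180628156246 -0.051833372248748476 centre [609.78322054 155.02428317]
lip front top [[535.7 158.4  93. ]
 [533.  120.5  93. ]]
dome [583.7 192.4  78. ]
scene [558.2 218.3  60. ]
scene [549.7 100.9  60. ]
scene [669.4 211.7  60. ]
scene lip FL/FR tops
guard ((579.4761962890625, 151.54074096679688), (71.45111846923828, 90.33589935302734), 78.5393295288086) [[528.0999755859375, 125.5], [616.5999755859375, 107.5999984741211], [630.7999877929688, 177.60000610351562], [542.2999877929688, 195.5]]
lip [532.8 139.4]
hinge [614.6 134.7]
pivot [582.7 136.5]
dome [611.5 185. ]
```

>>> drive_tool(
  deltas=[
    {"travel": [170,340,80],"twist": [0,0,-0.494],"gripper": 0},
    {"travel": [170,340,80],"twist": [0,0,-0.494],"gripper": 0},
    {"travel": [170,340,80],"twist": [0,0,-0.494],"gripper": 0},
    {"travel": [170,340,80],"twist": [0,0,-0.494],"gripper": 0},
    {"travel": [170,340,80],"twist": [0,0,-0.494],"gripper": 0},
    {"travel": [170,340,80],"twist": [0,0,-0.494],"gripper": 0},
    {"travel": [190,500,80],"twist": [0,0,-0.494],"gripper": 0},
    {"travel": [200,683,80],"twist": [0,0,-0.494],"gripper": 0},
    {"travel": [200,683,80],"twist": [0,0,-0.494],"gripper": 0},
    {"travel": [200,683,80],"twist": [0,0,-0.494],"gripper": 0},
    {"travel": [200,683,80],"twist": [0,0,-0.494],"gripper": 0},
    {"travel": [200,683,80],"twist": [0,0,-0.494],"gripper": 0},
  ],
)

```text
t: 1.3
tool_pos: [433.9, 14.6, 296.5]
orientation: [1.0, -0.029, 0.0, -0.001]
force: [1.3, -1.0, -0.0]
opening: 0.2
```

>>> drive_tool(
  deltas=[
    {"travel": [20,125,-60],"twist": [-0.045,-0.8,0],"gripper": 0},
    {"travel": [20,125,-60],"twist": [-0.045,-0.8,0],"gripper": 0},
    {"travel": [20,125,-60],"twist": [-0.045,-0.8,0],"gripper": 0},
    {"travel": [20,125,-60],"twist": [-0.045,-0.8,0],"gripper": 0},
    {"travel": [20,125,-60],"twist": [-0.045,-0.8,0],"gripper": 0},
    {"travel": [20,125,-60],"twist": [-0.045,-0.8,0],"gripper": 0},
    {"travel": [20,125,-60],"twist": [-0.045,-0.8,0],"gripper": 0},
    {"travel": [20,125,-60],"twist": [-0.045,-0.8,0],"gripper": 0},
  ],
)

```text
t: 2.1
tool_pos: [470.7, 152.7, 239.8]
orientation: [0.923, -0.028, 0.383, 0.016]
force: [0.6, -0.0, -0.4]
opening: 0.0
```

Run:
```python
from h import *
from scipy.spatial.transform import Rotation as R
s=read_state();print(s['t'],s['tool_pos'].round(1),s['joints'].round(2));print(R.from_quat(s['orientation']).as_matrix().round(2))
```

```text
2.1 [470.7 152.7 239.8] [ 0.53 -0.86  2.1  -0.44  1.23  2.17]
[[ 0.7  -0.06  0.71]
 [-0.04 -1.   -0.05]
 [ 0.71  0.01 -0.71]]
```

>>> drive_tool(
  deltas=[
    {"travel": [40,-12,-60],"twist": [0,0,0],"gripper": 0},
    {"travel": [40,-12,-60],"twist": [0,0,0],"gripper": 0},
    {"travel": [35,-12,-110],"twist": [0,0,0],"gripper": 0},
    {"travel": [35,-12,-110],"twist": [0,0,0],"gripper": 0},
    {"travel": [35,-12,-110],"twist": [0,0,0],"gripper": 0},
  ],
)

```text
t: 2.6
tool_pos: [506.0, 139.9, 130.9]
orientation: [0.923, -0.029, 0.383, 0.016]
force: [0.3, 0.8, 0.9]
opening: 0.5
```

Run:
```python
from h import *
from scipy.spatial.transform import Rotation as R
s=read_state();print(s['t'],s['tool_pos'].round(1),s['joints'].round(2));print(R.from_quat(s['orientation']).as_matrix().round(2))
```

```text
2.6 [506.  139.9 130.9] [ 0.44 -0.79  2.26 -0.42  0.99  2.18]
[[ 0.7  -0.07  0.71]
 [-0.04 -1.   -0.05]
 [ 0.71  0.01 -0.71]]
```

>>> drive_tool(
  deltas=[
    {"travel": [4,0,-40],"twist": [0,0,0],"gripper": 0},
    {"travel": [4,0,-56],"twist": [0,0,0],"gripper": 0},
    {"travel": [4,0,-56],"twist": [0,0,0],"gripper": 0},
    {"travel": [18,0,-56],"twist": [0,0,0],"gripper": 0},
    {"travel": [32,0,-56],"twist": [0,0,0],"gripper": 0},
    {"travel": [32,0,-56],"twist": [0,0,0],"gripper": 0},
  ],
)

```text
t: 3.2
tool_pos: [541.1, 140.6, 81.3]
orientation: [0.922, -0.03, 0.387, 0.015]
force: [0.5, -0.2, 0.0]
opening: 0.4
```

Run:
```python
from h import *
s=read_state();print(s['t'],s['tool_pos'].round(1),s['joints'].round(2),s['force'].round(1))
a=snap('scene')['frame'];b=snap('top')['frame']
f=lambda x:cv2.resize(x[:,:,::-1],(480,480),interpolation=cv2.INTER_CUBIC)
cv2.imwrite('pics/p3.png',f(a[185:285,225:325]))
```

```text
3.2 [541.1 140.6  81.3] [ 0.39 -0.63  2.27 -0.45  0.82  2.22] [ 0.5 -0.2  0. ]
```

View pics/p3.png

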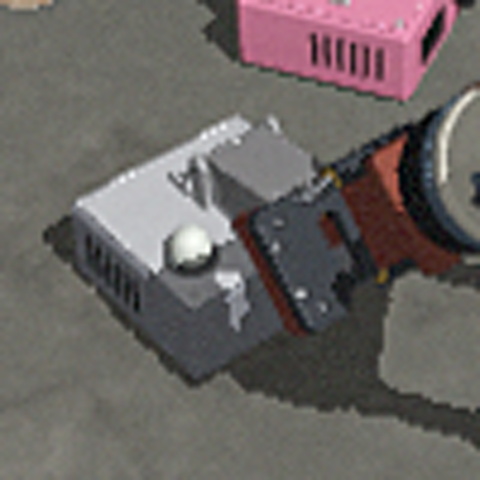

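>>> drive_tool(
  deltas=[
    {"travel": [-2,0,12],"twist": [0,0,0],"gripper": 0},
    {"travel": [-2,0,24],"twist": [0,0,0],"gripper": 0},
    {"travel": [3,-1,36],"twist": [0,0,0],"gripper": 0},
    {"travel": [8,-1,44],"twist": [0,0,0],"gripper": 0},
    {"travel": [15,-2,52],"twist": [0,0,0],"gripper": 0},
    {"travel": [22,-2,59],"twist": [0,0,0],"gripper": 0},
    {"travel": [31,-3,66],"twist": [0,0,0],"gripper": 0},
    {"travel": [41,-3,70],"twist": [0,0,0],"gripper": 0},
    {"travel": [41,-3,70],"twist": [0,0,0],"gripper": 0},
  ],
)

```text
t: 4.2
tool_pos: [581.6, 137.1, 149.6]
orientation: [0.922, -0.03, 0.385, 0.015]
force: [-0.0, -0.7, -0.3]
opening: 0.4
```

Run:
```python
from h import *
s=read_state();print(s['t'],s['tool_pos'].round(1),s['joints'].round(2),s['force'].round(1))
a=snap('scene')['frame']
f=lambda x:cv2.resize(x[:,:,::-1],(480,480),interpolation=cv2.INTER_CUBIC)
cv2.imwrite('pics/p4.png',f(a[165:265,225:325]))
```

```text
4.2 [581.6 137.1 149.6] [ 0.34 -0.55  2.09 -0.38  0.89  2.11] [-0.  -0.7 -0.3]
```

View pics/p4.png

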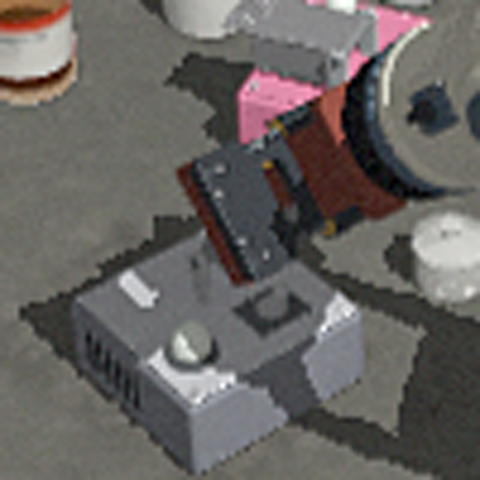

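The guard is off the box top: the toggle bezel shows at about (270,310) in the crop. I'll push on rearwards past 1.75 rad.

>>> drive_tool(
  deltas=[
    {"travel": [11,-1,3],"twist": [0,0,0],"gripper": 0},
    {"travel": [22,-1,4],"twist": [0,0,0],"gripper": 0},
    {"travel": [33,-2,3],"twist": [0,0,0],"gripper": 0},
    {"travel": [44,-2,0],"twist": [0,0,0],"gripper": 0},
    {"travel": [53,-3,-3],"twist": [0,0,0],"gripper": 0},
    {"travel": [53,-3,-3],"twist": [0,0,0],"gripper": 0},
    {"travel": [25,-2,0],"twist": [0,0,0],"gripper": 0},
    {"travel": [-20,1,0],"twist": [0,0,0],"gripper": 0},
    {"travel": [-60,3,0],"twist": [0,0,0],"gripper": 0},
    {"travel": [-60,3,0],"twist": [0,0,0],"gripper": 0},
  ],
)

```text
t: 5.25
tool_pos: [518.2, 140.6, 149.4]
orientation: [0.922, -0.029, 0.386, 0.014]
force: [0.7, 1.2, 0.2]
opening: 0.3
```

Run:
```python
from h import *
s=read_state();print(s['t'],s['tool_pos'].round(1),s['joints'].round(2),s['force'].round(1))
a=snap('scene')['frame'];b=snap('top')['frame']
f=lambda x:cv2.resize(x[:,:,::-1],(400,400),interpolation=cv2.INTER_CUBIC)
cv2.imwrite('pics/p5.png',np.hstack([f(a[175:255,230:310]),f(b[160:230,240:310])]))
```

```text
5.25 [518.2 140.6 149.4] [ 0.42 -0.75  2.21 -0.41  0.99  2.16] [0.7 1.2 0.2]
```

View pics/p5.png

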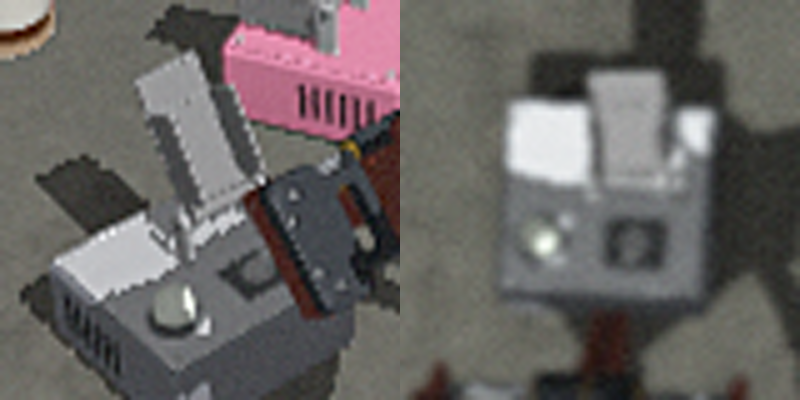

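Guard is standing open against its stop, and the toggle bezel is at about (636,243) in the crop. Next I'll lower in front of the toggle and push it.

>>> drive_tool(
  deltas=[
    {"travel": [5,-1,-40],"twist": [0,0,0],"gripper": 0},
    {"travel": [8,-1,-72],"twist": [0,0,0],"gripper": 0},
    {"travel": [12,-1,-72],"twist": [0,0,0],"gripper": 0},
    {"travel": [12,-1,-72],"twist": [0,0,0],"gripper": 0},
    {"travel": [25,-2,-72],"twist": [0,0,0],"gripper": 0},
    {"travel": [35,-3,-72],"twist": [0,0,0],"gripper": 0},
    {"travel": [45,-3,-72],"twist": [0,0,0],"gripper": 0},
    {"travel": [52,-4,-72],"twist": [0,0,0],"gripper": 0},
    {"travel": [58,-4,-72],"twist": [0,0,0],"gripper": 0},
    {"travel": [62,-4,-72],"twist": [0,0,0],"gripper": 0},
    {"travel": [62,-4,-72],"twist": [0,0,0],"gripper": 0},
  ],
)

```text
t: 6.45
tool_pos: [583.6, 136.6, 79.2]
orientation: [0.922, -0.03, 0.387, 0.015]
force: [-0.3, 0.3, -0.3]
opening: 0.1
```

>>> drive_tool(
  deltas=[
    {"travel": [-15,1,0],"twist": [0,0,0],"gripper": 0},
    {"travel": [-35,2,10],"twist": [0,0,0],"gripper": 0},
    {"travel": [-60,3,50],"twist": [0,0,0],"gripper": 0},
    {"travel": [-75,3,95],"twist": [0,0,0],"gripper": 0},
    {"travel": [-75,3,110],"twist": [0,0,0],"gripper": 0},
    {"travel": [-75,3,110],"twist": [0,0,0],"gripper": 0},
  ],
)

```text
t: 7.05
tool_pos: [509.4, 140.3, 193.9]
orientation: [0.92, -0.03, 0.389, 0.013]
force: [0.4, 0.9, 1.3]
opening: 0.5
```

```bash
cp /tmp/scene.npz /tmp/scene0.npz; cp /tmp/top.npz /tmp/top0.npz
python3 - <<'E'
from h import *
s=read_state();print(s['t'],s['tool_pos'].round(1),s['joints'].round(2),s['force'].round(1))
b0=np.load('/tmp/top0.npz')['frame']
a=snap('scene')['frame'];t=snap('top');b=t['frame']
f=lambda x:cv2.resize(x[:,:,::-1],(390,390),interpolation=cv2.INTER_CUBIC)
cv2.imwrite('pics/p6.png',np.hstack([f(a[195:249,250:304]),f(b[180:220,260:300])]))
o=np.array(t['extrinsics'])
# predicted pixels of ball off/on in top view
def proj(s,p):
    T=np.linalg.inv(np.array(s['extrinsics'])); q=T[:3,:3]@np.array(p)+T[:3,3]; q=np.array([q[0],-q[1],-q[2]])
    K=np.array([[s['fx'],0,s['cx']],[0,s['fy'],s['cy']],[0,0,1]],float)
    return cv2.projectPoints(q[None],np.zeros(3),np.zeros(3),K,np.array(s['distortion'],float))[0].ravel()
sc=np.load('/tmp/scene.npz')
for n,p in dict(off=(573.3,137,81),on=(592,136,81)).items(): print(n,'top crop',((proj(t,p)-[260,180])*9.75+[390,0]).round(),'scene crop',((proj(sc,p)-[250,195])*7.22).round())
E
```

```text
7.05 [509.4 140.3 193.9] [ 0.43 -0.79  2.16 -0.4   1.07  2.13] [0.4 0.9 1.3]
off top crop [591. 235.] scene crop [243. 221.]
on top crop [594. 181.] scene crop [212. 196.]
```

View pics/p6.png

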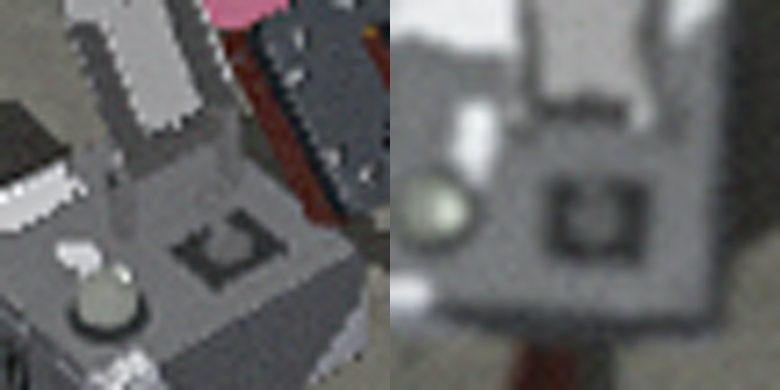

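Run:
```python
from h import *
L=lambda n:np.load(f'/tmp/{n}.npz')['frame']
def f(x):
    g=x[:,:,::-1].astype(float); g=np.clip((g-40)*2.2,0,255).astype(np.uint8); return cv2.resize(g,(390,290),interpolation=cv2.INTER_CUBIC)
A=(slice(219,237),slice(270,294)); B=(slice(194,211),slice(270,293))
cv2.imwrite('pics/p7.png',np.vstack([np.hstack([f(L('scene0')[A]),f(L('scene')[A])]),np.hstack([f(L('top0')[B]),f(L('top')[B])])]))
s=np.load('/tmp/scene.npz');t=np.load('/tmp/top.npz')
def proj(s,p):
    T=np.linalg.inv(np.array(s['extrinsics'])); q=T[:3,:3]@np.array(p)+T[:3,3]; q=np.array([q[0],-q[1],-q[2]])
    K=np.array([[s['fx'],0,s['cx']],[0,s['fy'],s['cy']],[0,0,1]],float)
    return cv2.projectPoints(q[None],np.zeros(3),np.zeros(3),K,np.array(s['distortion'],float))[0].ravel()
for n,p in dict(off=(573.3,137,81),on=(592,136,81),piv=(582.7,136.5,60),lampfront=(548,158,60)).items(): print(n,'scene px',proj(s,p).round(1),((proj(s,p)-[270,219]+.5)*16.2).round(),'top px',proj(t,p).round(1),((proj(t,p)-[270,194]+.5)*17).round()+[390,290])
```

```text
off scene px [283.7 225.6] [230. 115.] top px [280.6 204.1] [578. 471.]
on scene px [279.4 222.1] [160.  58.] top px [280.9 198.6] [584. 376.]
piv scene px [281.8 229.5] [200. 179.] top px [281.4 202.6] [592. 445.]
lampfront scene px [284.4 239.8] [241. 344.] top px [274.9 212.9] [482. 620.]
```

View pics/p7.png

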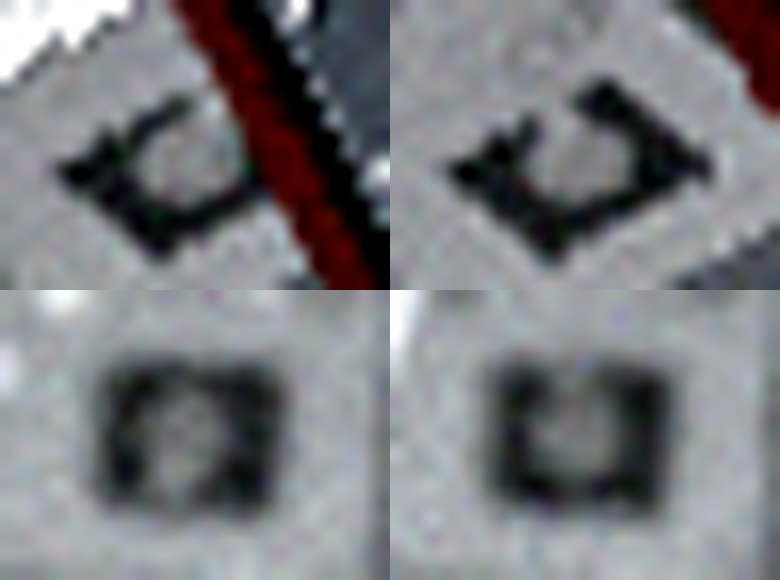

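After the push the toggle breaks the rear (upper) rim of the bezel in both views: about (570,110) in the scene panel and (580,375) in the top panel, where "on" was predicted at (584,376). Before, it broke the front rim. So the toggle is on and the bezel and box haven't moved. Next I'll go over and behind the guard with the tool upright.

>>> drive_tool(
  deltas=[
    {"travel": [0,0,50],"twist": [0.045,0.8,0],"gripper": 0},
    {"travel": [0,0,80],"twist": [0.045,0.8,0],"gripper": 0},
    {"travel": [20,0,80],"twist": [0.045,0.8,0],"gripper": 0},
    {"travel": [60,-2,80],"twist": [0.045,0.8,0],"gripper": 0},
    {"travel": [100,-5,80],"twist": [0.045,0.8,0],"gripper": 0},
    {"travel": [140,-8,80],"twist": [0.045,0.8,0],"gripper": 0},
    {"travel": [180,-10,80],"twist": [0.045,0.8,0],"gripper": 0},
    {"travel": [185,-10,80],"twist": [0.045,0.8,0],"gripper": 0},
    {"travel": [185,-10,80],"twist": [0.045,0.8,0],"gripper": 0},
    {"travel": [185,-10,80],"twist": [0.045,0.8,0],"gripper": 0},
  ],
)

```text
t: 8.15
tool_pos: [693.2, 129.2, 264.4]
orientation: [1.0, -0.03, -0.007, 0.005]
force: [-0.9, -0.5, 1.5]
opening: 0.5
```

>>> drive_tool(
  deltas=[
    {"travel": [0,0,-45],"twist": [0,0,0],"gripper": 0},
    {"travel": [0,0,-90],"twist": [0,0,0],"gripper": 0},
    {"travel": [0,0,-120],"twist": [0,0,0],"gripper": 0},
    {"travel": [-12,1,-122],"twist": [0,0,0],"gripper": 0},
    {"travel": [-24,1,-122],"twist": [0,0,0],"gripper": 0},
    {"travel": [-36,2,-122],"twist": [0,0,0],"gripper": 0},
    {"travel": [-48,3,-122],"twist": [0,0,0],"gripper": 0},
    {"travel": [-60,3,-122],"twist": [0,0,0],"gripper": 0},
    {"travel": [-72,4,-122],"twist": [0,0,0],"gripper": 0},
    {"travel": [-84,5,-120],"twist": [0,0,0],"gripper": 0},
    {"travel": [-94,5,-118],"twist": [0,0,0],"gripper": 0},
    {"travel": [-94,5,-118],"twist": [0,0,0],"gripper": 0},
  ],
)

```text
t: 9.35
tool_pos: [597.8, 134.6, 148.8]
orientation: [1.0, -0.03, -0.005, 0.005]
force: [-0.1, -0.1, -0.4]
opening: 0.5
```

>>> drive_tool(
  deltas=[
    {"travel": [0,0,40],"twist": [0,0,0],"gripper": 0},
    {"travel": [0,0,80],"twist": [0,0,0],"gripper": 0},
    {"travel": [-20,-50,130],"twist": [0,0,0],"gripper": 0},
    {"travel": [-60,-100,150],"twist": [0,0,0],"gripper": 0},
    {"travel": [-100,-200,150],"twist": [0,0,0],"gripper": 0},
    {"travel": [-100,-300,150],"twist": [0,0,0],"gripper": 0},
    {"travel": [-100,-300,150],"twist": [0,0,0],"gripper": 0},
    {"travel": [-100,-300,150],"twist": [0,0,0],"gripper": 0},
    {"travel": [-100,-300,150],"twist": [0,0,0],"gripper": 0},
    {"travel": [-100,-300,150],"twist": [0,0,0],"gripper": 0},
    {"travel": [-100,-300,150],"twist": [0,0,0],"gripper": 0},
    {"travel": [-100,-300,150],"twist": [0,0,0],"gripper": 0},
  ],
)

```text
t: 10.55
tool_pos: [497.9, -164.5, 299.0]
orientation: [1.0, -0.029, -0.005, 0.005]
force: [0.2, 0.2, -0.4]
opening: 0.5
```

>>> drive_tool(
  deltas=[
    {"travel": [0,0,0],"twist": [0,0,0],"gripper": 0},
    {"travel": [0,0,0],"twist": [0,0,0],"gripper": 0},
    {"travel": [0,0,0],"twist": [0,0,0],"gripper": 0},
    {"travel": [0,0,0],"twist": [0,0,0],"gripper": 0},
    {"travel": [0,0,0],"twist": [0,0,0],"gripper": 0},
    {"travel": [0,0,0],"twist": [0,0,0],"gripper": 0},
    {"travel": [0,0,0],"twist": [0,0,0],"gripper": 0},
    {"travel": [0,0,0],"twist": [0,0,0],"gripper": 0},
    {"travel": [0,0,0],"twist": [0,0,0],"gripper": 0},
    {"travel": [0,0,0],"twist": [0,0,0],"gripper": 0},
  ],
)

```text
t: 11.55
tool_pos: [497.9, -164.5, 299.0]
orientation: [1.0, -0.029, -0.005, 0.005]
force: [0.9, -0.3, 0.4]
opening: 0.3
```

Run:
```python
from h import *
s=read_state();print(s['t'],s['tool_pos'].round(1),s['force'].round(1))
a=snap('scene')['frame'];b=snap('top')['frame']
f=lambda x:cv2.resize(x[:,:,::-1],(400,400),interpolation=cv2.INTER_CUBIC)
cv2.imwrite('pics/p8.png',np.hstack([f(a[160:270,230:340]),f(b[140:260,240:360])]))
```

```text
11.55 [ 497.9 -164.5  299. ] [ 0.9 -0.3  0.4]
```

View pics/p8.png

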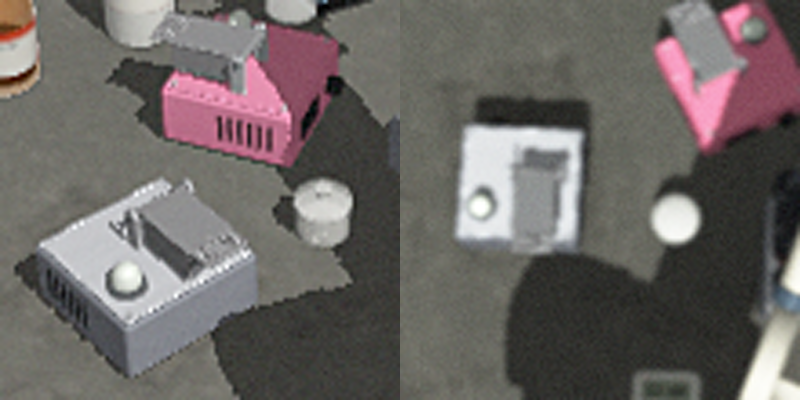

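The guard is shut again, with the lip overhanging the front at about (537,245) in the top panel. The box, the weighing bottle and the pink box are where they were. The arm is clear, so I'll hand in.

```bash
python3 -c "
from h import *
print(manip.hand_in())"
```

```text
the job is handed in; nothing more can be done
None
```

The lamp supply is switched on and the job is handed in, at about 11.6 s on the robot's clock. With the gripper closed, I lifted the lamp box's guard by its lip until it stayed open. I then pushed the toggle to the rear, tipped the guard forward from behind so it dropped shut, and moved the arm clear.

- **Toggle:** before shutting the guard, the enlarged before/after crops from both cameras showed the toggle moved from the front rim of its bezel to the rear rim. In the top view it sat where "on" was predicted. In the scene view the match was looser. The picture is coarse there, so I judged this by eye. The toggle can't be seen now that the guard is shut.
- **Guard:** the final pictures show it shut, with its lip overhanging the front as at the start.
- **Surroundings:** by eye, the lamp box, the weighing bottle and the pink look-alike had not moved. I didn't re-check the knob box or the other items after the last move; I never aimed at them.
- **Forces:** the readings at the end of each move were at most about 1.6 N.

Height tracking ran about 6 mm high on the approach under the lip. It still had enough clearance and caused no contact.

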